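# Return the class tools to their shadow mats

## Task

Class is over: put the wrench, the spirit level, the tape measure and the hole saw back, each squarely on the black shadow of its own shape on the green mats, either end first; the level stays standing on its long edge, the hole saw on its teeth, and the wrench and tape measure lie flat as you find them. Set the tools down rather than dropping them, and leave the glue bottle and the wax tin standing where they are.

Things in the scene. Friction and masses are not known exactly. Their poses are not given: they have to be found in the camera images.
- wrench: Bare steel double open-ended wrench lying flat, 154 mm long, 9 mm thick; the straight shank between the two 35 mm wide jaw ends is 16 mm wide and about 70 mm long. Origin at the centre of its underside, x along its length, z up. The same after a half turn. Unknown mass, about 0.1 to 0.2 kg.
- level: Small yellow spirit level with black ends and a lime-green vial on top, standing on its long edge: 150 mm long (x), 24 mm wide (y), 48 mm high, the vial 2.5 mm more. Origin at the centre of its underside, z up. About 0.12 to 0.25 kg.
- tape: Orange and black tape measure lying on its side, with a round black and grey disc on top: case 72 mm long (x), 60 mm wide (y), 36 mm high, corners rounded; a small steel hook sticks out 10 mm at its +x end, too thin to matter. Origin at the centre of the case's underside, z up. About 0.17 to 0.35 kg.
- holesaw: Red round hole saw standing on its teeth, closed dark grey end up: diameter 54 mm, 42 mm high. Origin at the centre of its underside, z up; its yaw is arbitrary and does not matter. About 0.11 to 0.23 kg.
- mat_wrench: Mat with the black shadow of the wrench (154 mm long, along x). Mat: green foam sheet 170 x 84 x 4 mm lying fixed on the table; origin at the centre of its underside (the shadow is centred on it, the top is 4 mm higher), x along its long side, z up.
- mat_level: Mat with the black shadow of the level, a plain bar 150 x 24 mm along x. Mat: green foam sheet 170 x 84 x 4 mm lying fixed on the table; origin at the centre of its underside (the shadow is centred on it, the top is 4 mm higher), x along its long side, z up.
- mat_tape: Mat with the black shadow of the tape measure's case, a rounded rectangle 72 mm (x) x 60 mm (y). Mat: green foam sheet 170 x 84 x 4 mm lying fixed on the table; origin at the centre of its underside (the shadow is centred on it, the top is 4 mm higher), x along its long side, z up.
- mat_holesaw: Mat with the black shadow of the hole saw, a disc 54 mm across. Mat: green foam sheet 170 x 84 x 4 mm lying fixed on the table; origin at the centre of its underside (the shadow is centred on it, the top is 4 mm higher), x along its long side, z up.
- glue: White glue bottle with a red cap, 34 mm across, 85 mm high, standing loose among the tools and mats; to be left alone. Origin at the centre of its underside, z up.
- wax_tin: Blue wax tin with a white lid, 38 mm across, 45 mm high, standing loose among the tools and mats; to be left alone. Origin at the centre of its underside, z up.

How it is judged:
By the outcome, as a careful person would: the job done as asked, in the order asked, and still so for the second after the job is handed in, with the robot touching nothing.
It also fails if it takes over 120 s, if anything falls off the work surface, if the arm or the gripper's body presses on something with over 40 N, if the wrist force passes 120 N, or if a joint passes its speed limit or range.

## Robot

A 6-joint arm with a two-finger parallel gripper is mounted at the origin on the work surface. World frame = base frame: x ahead of the robot, y to its left, z up, the work surface at z = 0. Lengths are in m, angles in rad, forces in N, time in s.
With the tool pointing down it reaches from about 0.4 to 0.825 m from the base axis. Payload 7 kg.
Tool frame: the origin (TCP) lies midway between the tips of the shut fingers; the grasp point (between the pads) lies behind it (grip_point_offset is the y of the grasp point in the tool frame, in m); y points along the fingers, z is the direction in which the jaws open and shut, and the axes are right-handed (so a half turn about y gives the same grasp; the last joint's range is limited). The gripper opens to 85 mm and grips with 20 to 120 N. Pads are 22 mm wide; open, the fingers measure 114 mm over their backs; the gripper's body (76 mm by 85 mm) begins 54 mm behind the grasp point. The pads swing forward as they close: fully open they stand 13 mm farther back than shut.
Start: joints at [-0.845, 0.359, 0.012, 0, -1.224, -0.288], TCP at [0.286, -0.611, 0.231] pointing down, gripper open.
Joint ranges: [-3.07, 3.07], [-1.43, 2.12], [-1.02, 1.25], [-3.03, 1.67], [-3.05, -0], [-3.03, 3.03]. Speed limits (rad/s): [2.39, 2.39, 3.01, 3.14, 3.14, 3.14].

## Interface

Orientations are given as a unit quaternion [w, x, y, z].
In Python, from workcell import reach, move_l, set_joints, release, gripper_close, dwell, solve_ik, camera, PlanningError, job_done, current_time, current_joint_positions, current_joint_velocities, current_joint_torque, current_tool_pos, current_orientation, current_contact_force, current_torque, current_finger_gap, grip_point_offset gives the robot as it stands. Calls block until the motion is done:
- reach(position, orientation): joint-space move of the TCP to a pose.
- move_l(position, rotation=None, vel=0.15, guard=None): straight line of the TCP; rotation=None keeps the orientation; vel is the mean speed in m/s. With guard (N) it stops when the force on the tool has changed by that much, and returns True; else False.
- set_joints(angles): joint-space move.
- release() and gripper_close(force=None): open the fingers fully, or close them until they stop; force is the grip in N (None keeps the last).
- dwell(seconds).
- solve_ik(position, orientation): joint angles nearest the present ones, or None.
- camera(name): name is "scene" or "top" or "wrist"; returns a dict with "image" (400x640x3 uint8, red, green, blue), "fx", "fy", "cx", "cy" (pixels), "k1" (the pictures are not rectified: a ray, as slopes to the right and down, at radius r is drawn at 1 + k1 r^2 times it, then the intrinsics apply), "eye" and "attitude" of the camera in the world; the wrist camera has in their place "tool_from_camera" (4x4, takes a point from camera to tool coordinates, whose origin is the TCP and whose axes are the tool frame's). Camera axes: x right, y down, z forward; pixel columns grow to the right and rows downward; lengths in m; the calibration is good to about 2 mm. A picture is of the moment at which its call begins: read the wrist's pose just before it. There is no depth.
A pose or a line that the arm cannot do raises PlanningError and nothing moves.
- job_done(): hands the job in, once; it reports no verdict.
Readings, each from a call of its own:
- current_time(): time.
- current_joint_positions(): joint angles.
- current_joint_velocities(): joint speeds.
- current_joint_torque(): joint torques, N m.
- current_tool_pos(): TCP position.
- current_orientation(): TCP orientation.
- current_contact_force(): force on the tool from outside, world axes, zero at the start.
- current_torque(): the same for the moment, N m.
- current_finger_gap(): finger opening in m.
Only numpy, scipy, OpenCV 4.12 (cv2) and the standard library are available. Lean on these libraries where they do the work, as an engineer would, in place of code of your own. Each camera call takes 0.05 s, during which the arm holds its last target.

## Working session

There is one attempt and no reset: what is moved stays moved. The work goes in short steps, each a Python script; the robot and the scene stay as the last script left them, time stands still between calls to the robot, and variables do not carry over. Pictures are saved under pics/ and viewed, and the job is handed in when it is done.

```bash
ls; mkdir -p pics
python3 - <<'E'
from workcell import *
import cv2, numpy as np
print(current_time(), grip_point_offset if not callable(grip_point_offset) else grip_point_offset(), current_tool_pos(), current_orientation())
for n in ["scene","top"]:
    c=camera(n); cv2.imwrite(f"pics/{n}0.png",cv2.cvtColor(c["image"],cv2.COLOR_RGB2BGR)); np.save(f"pics/{n}0.npy",c,allow_pickle=True)
    print({k:v for k,v in c.items() if k!="image"})
c=camera("wrist");print({k:v for k,v in c.items() if k!="image"})
E
```

```text
pics
0.0 -0.0187 [ 0.28591865 -0.6109001   0.23034891] [ 0.69081331 -0.68967771 -0.1533102   0.15368022]
{'fx': 507.8849109683389, 'fy': 507.8849109683389, 'cx': 315.5568796318291, 'cy': 206.55819298164522, 'k1': -0.06871310017975925, 'eye': array([1.34853701, 0.30666284, 0.67310185]), 'attitude': array([-0.25314342,  0.52487319,  0.72344249, -0.3702128 ])}
{'fx': 377.7734457268574, 'fy': 377.7734457268574, 'cx': 317.0539781007077, 'cy': 196.91596843069465, 'k1': -0.02187317829389349, 'eye': array([ 0.49527838, -0.01701162,  1.0092999 ]), 'attitude': array([-0.02779568,  0.70992122, -0.70368903,  0.00781126])}
{'fx': 284.6076698368241, 'fy': 284.6076698368241, 'cx': 321.5607192479478, 'cy': 194.53522520673354, 'k1': -0.01130487023607299, 'tool_from_camera': array([[ 7.67694521e-04,  9.58038710e-01,  2.86637823e-01,
        -7.47826147e-02],
       [-1.83816238e-03, -2.86636071e-01,  9.58037778e-01,
        -1.42926569e-01],
       [ 9.99998016e-01, -1.26236721e-03,  1.54098177e-03,
        -4.97974809e-04],
       [ 0.00000000e+00,  0.00000000e+00,  0.00000000e+00,
         1.00000000e+00]])}
```

View pics/scene0.png

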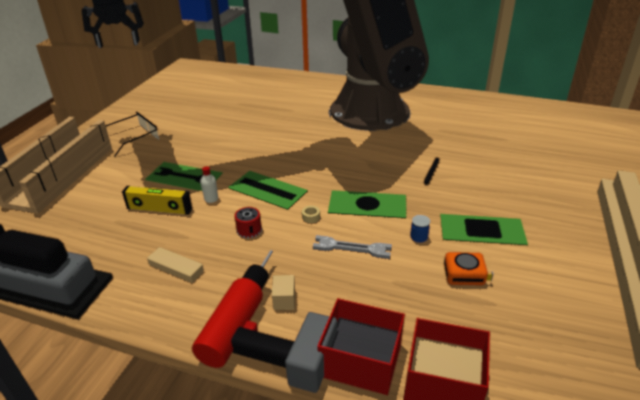

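View pics/top0.png

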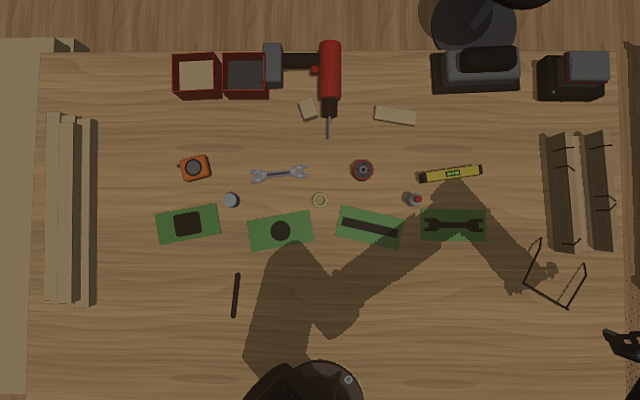

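The top view shows, left to right: the tape (195,168), wrench (279,173), hole saw (361,170) and level (450,173). The mats below them are tape (188,224), hole saw (281,231), level (369,227) and wrench (453,225). The wax tin is at (231,200) and the glue at (412,199). I'll write helpers and take coarse positions from this view.

```bash
cat > h.py <<'E'
from workcell import *
import cv2, numpy as np
from scipy.spatial.transform import Rotation as R
def rot(q): return R.from_quat([q[1],q[2],q[3],q[0]]).as_matrix()
def quat(M):
    q=R.from_matrix(M).as_quat(); return [q[3],q[0],q[1],q[2]]
def down(phi):
    "tool pointing down, jaw-opening axis (z) at world angle phi"
    z=np.array([np.cos(phi),np.sin(phi),0]); y=np.array([0,0,-1.]); x=np.cross(y,z)
    return quat(np.column_stack([x,y,z]))
def shot(name,save=None):
    if name=="wrist":
        p=np.array(current_tool_pos()); M=rot(current_orientation())
    c=camera(name)
    if name=="wrist":
        T=np.array(c["tool_from_camera"]); c["Rw"]=M@T[:3,:3]; c["eye"]=p+M@T[:3,3]
    else: c["Rw"]=rot(c["attitude"])
    if save: cv2.imwrite(f"pics/{save}.png",cv2.cvtColor(c["image"],cv2.COLOR_RGB2BGR))
    return c
def K(c): return np.array([[c["fx"],0,c["cx"]],[0,c["fy"],c["cy"]],[0,0,1.]])
def cast(c,px,z):
    px=np.asarray(px,float).reshape(-1,1,2)
    u=cv2.undistortPoints(px,K(c),np.array([c["k1"],0,0,0,0.])).reshape(-1,2)
    d=np.c_[u,np.ones(len(u))]@c["Rw"].T
    return (c["eye"]+d*((z-c["eye"][2])/d[:,2:3]))[:,:2]
def proj(c,P):
    P=np.asarray(P,float).reshape(-1,3); Rt=c["Rw"].T
    return cv2.projectPoints(P,cv2.Rodrigues(Rt)[0],-Rt@c["eye"],K(c),np.array([c["k1"],0,0,0,0.]))[0].reshape(-1,2)
def mask(c,name):
    h=cv2.cvtColor(c["image"],cv2.COLOR_RGB2HSV).astype(int); H,S,V=h[...,0],h[...,1],h[...,2]
    m={"green":(H>48)&(H<80)&(S>90)&(V>25),"yellow":(H>22)&(H<34)&(S>150)&(V>60),
       "orange":(H>5)&(H<15)&(S>190)&(V>90),"red":((H<6)|(H>172))&(S>130)&(V>40),
       "blue":(H>95)&(H<125)&(S>110)}[name]
    return m.astype(np.uint8)
def blobs(m,amin=40,amax=1e9):
    cs,_=cv2.findContours(m,cv2.RETR_EXTERNAL,cv2.CHAIN_APPROX_NONE)
    return [c.reshape(-1,2) for c in cs if amin<cv2.contourArea(c)<amax]
def rectw(pts):
    "min area rect in world mm -> centre, long, short, angle of long axis deg"
    (c,s,a)=cv2.minAreaRect((np.asarray(pts)*1000).astype(np.float32))
    if s[0]<s[1]: s=s[::-1]; a+=90
    return np.round(np.array(c)/1000,4),np.round(s,1),round((a+90)%180-90,1)
E
python3 - <<'E'
from h import *
c=shot("top","top1")
print(c["Rw"])
for n,z in [("green",.004),("yellow",.048),("orange",.036),("red",.042),("blue",.03)]:
    for b in blobs(mask(c,n)):
        print(n,b.mean(0).round(),*rectw(cast(c,b,z)))
print("wrench",cast(c,[[252,177],[306,169]],.009),"glue",cast(c,[[412,199],[417,199]],.08),"wax",cast(c,[[231,200]],.045))
E
```

```text
[[ 0.00952147 -0.99869331  0.05020979]
 [-0.99956178 -0.0080983   0.02847209]
 [-0.02802827 -0.05045889 -0.99833277]]
green [458. 238.] [ 0.4458 -0.3617] [55.1 21. ] -89.5
green [280. 230.] [0.4558 0.1097] [166.3  81. ] -79.1
green [362. 223.] [ 0.4675 -0.1269] [167.3  80.8] 77.5
green [200. 226.] [0.4712 0.3591] [166.2  80.1] -78.8
yellow [452. 173.] [ 0.6075 -0.3328] [133.7  24.8] -81.4
red [363. 170.] [ 0.6154 -0.1054] [49.6 49.3] -26.3
red [241.  70.] [0.8744 0.2169] [129.5 102.5] 89.9
red [327.  70.] [ 0.8793 -0.0083] [155.5  75.9] 0.3
wrench [[0.59750192 0.1860586 ]
 [0.61983064 0.04169351]] glue [[ 0.53879174 -0.22320904]
 [ 0.53889177 -0.23540696]] wax [[0.53402717 0.23209953]]
```

Run:
```python
from h import *
import pickle
M=rot(current_orientation()); print("toolz",M[:,2],"x",M[:,0])
V={}
for i,y in enumerate([-.32,-.12,.12,.31]):
    reach([.52,y,.17],down(np.pi/2)); V[i]=shot("wrist",f"w{i}")
    print(current_time(),current_joint_positions()[5])
pickle.dump(V,open("V.pkl","wb"))
ims=[cv2.imread(f"pics/w{i}.png") for i in range(4)]
cv2.imwrite("pics/wall.png",cv2.resize(np.vstack([np.hstack(ims[:2]),np.hstack(ims[2:])]),(800,500),interpolation=cv2.INTER_AREA))
```

```text
toolz [-0.42388971  0.90571324  0.00101658] x [ 9.05713656e-01  4.23890032e-01 -1.16674233e-04]
1.6583 -1.3379894941643289
2.525 -1.710940993629736
3.525 -2.1644157044835195
4.3583 -2.430478441255814
```

View pics/wall.png

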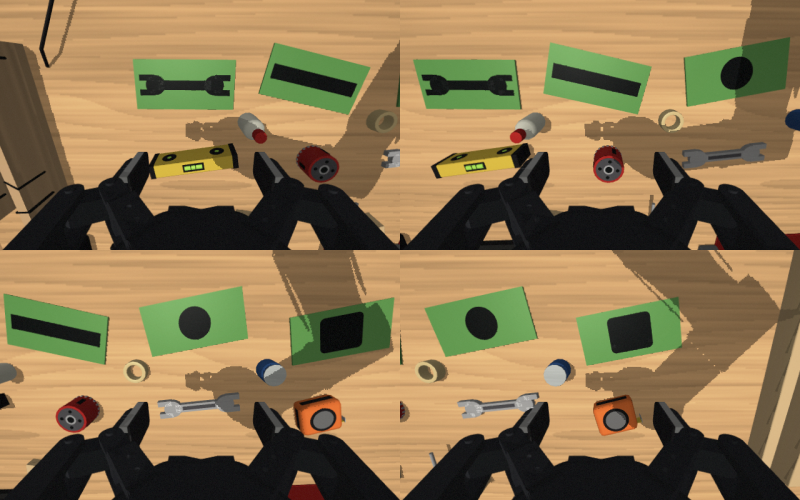

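Wrist views: all four mats and tools are clear. The level and wrench mat are in view 0, the hole saw and level mat in view 1, the wrench and hole-saw mat in view 2, and the tape and its mat in view 3. Next I'll measure.

Run:
```python
from h import *
import pickle
V=pickle.load(open("V.pkl","rb"))
for i,c in V.items():
    g=mask(c,"green"); h=cv2.cvtColor(c["image"],cv2.COLOR_RGB2HSV)
    for b in blobs(g,2500):
        r=b.min(0).min()>3 and b[:,0].max()<636
        hull=cv2.convexHull(b); full=np.zeros_like(g); cv2.fillConvexPoly(full,hull,1)
        full=cv2.erode(full,np.ones((5,5)))
        dk=full*(c["image"].max(2)<40).astype(np.uint8)
        s=max(blobs(dk,100),key=len,default=None)
        print(i,"mat",r,*rectw(cast(c,hull.reshape(-1,2),.004)), "shadow",*(rectw(cast(c,s,.004)) if s is not None else []))
    img=c["image"].copy()
    for n,z in [("yellow",.048),("orange",.036),("red",.042),("blue",.02)]:
        for b in blobs(mask(c,n),150): print(i,n,b.mean(0).round(),*rectw(cast(c,b,z)))
c=V[0]
crop=[(0,(180,200,420,300)),(1,(270,160,400,310)),(2,(230,290-0,420,370)),(3,(280,200,420,330))]
o=[]
for i,(x0,y0,x1,y1) in [(0,(210,210,410,300)),(1,(270,210,400,300)),(2,(230,210,410,290)),(3,(270,210,400,310))]:
    o.append(cv2.resize(cv2.imread(f"pics/w{i}.png")[y0:y1,x0:x1],(400,300)))
cv2.imwrite("pics/crops.png",np.vstack([np.hstack(o[:2]),np.hstack(o[2:])]))
```

```text
0 mat True [ 0.4726 -0.3493] [168.8  82.7] 89.5 shadow [ 0.4721 -0.3695] [112.3  32.6] 89.8
0 mat True [ 0.4645 -0.1295] [171.   83.3] 77.3 shadow [ 0.4648 -0.1286] [149.8  23.1] 77.3
0 yellow [310. 258.] [ 0.5937 -0.3365] [133.7  43.7] -81.5
0 red [507. 261.] [ 0.603  -0.1201] [83.6 52. ] 48.4
0 red [415. 218.] [ 0.5508 -0.2263] [27.  19.8] 38.1
1 mat True [ 0.4722 -0.3486] [170.4  82.9] 89.4 shadow [ 0.4725 -0.3497] [152.5  33. ] 89.3
1 mat True [ 0.4646 -0.1291] [168.8  82.9] 77.3 shadow [ 0.4689 -0.1108] [111.4  22.6] 77.3
1 mat True [0.4529 0.1072] [171.1  83.3] -79.1 shadow [0.4533 0.1078] [53.  52.5] 13.4
1 yellow [128. 257.] [ 0.5936 -0.3248] [156.3  39.4] -81.4
1 red [632. 383.] [0.777  0.2779] [60.6 21. ] 46.3
1 red [333. 262.] [ 0.6043 -0.1102] [70.1 52.7] 13.5
1 red [188. 217.] [ 0.551 -0.257] [28.9 19. ] -57.4
1 blue [631. 192.] [0.5335 0.2135] [40.6 23.6] 17.9
2 mat True [0.4687 0.3579] [171.3  83.4] -78.8 shadow [0.4689 0.3588] [72.2 59.6] -79.0
2 mat True [ 0.4642 -0.1284] [170.1  83.3] 77.3 shadow [ 0.4642 -0.1294] [148.6  23.2] 77.3
2 mat True [0.4529 0.1078] [168.9  82.9] -79.2 shadow [0.4638 0.1136] [51.6 27.2] -60.6
2 orange [509. 263.] [0.6084 0.3248] [78.6 73.6] -74.4
2 red [489. 389.] [0.78   0.3321] [76.5 40. ] 89.0
2 red [125. 261.] [ 0.6031 -0.0937] [84.9 52.3] -57.0
2 blue [425. 188.] [0.527  0.2279] [37.4 29.7] -35.3
3 mat True [0.4687 0.3581] [169.1  83. ] -79.0 shadow [0.469  0.3584] [70.7 59. ] -78.9
3 mat True [0.4524 0.1082] [169.9  83.2] -79.1 shadow [0.4526 0.1072] [51.7 51.7] 39.8
3 orange [345. 260.] [0.6087 0.3329] [68.9 68.2] -74.5
3 blue [259. 186.] [0.5232 0.2426] [36.3 23.1] 51.8
```

View pics/crops.png

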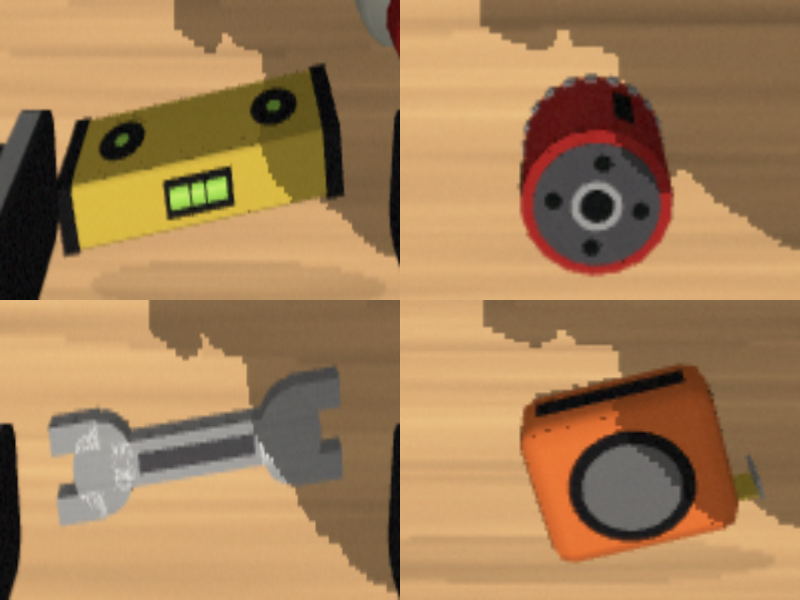

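Run:
```python
from h import *
import pickle
V={}
for i,y in enumerate([.31,.12,-.12,-.32]):
    reach([.56,y,.17],down(-np.pi/2)); V[7-i]=shot("wrist",f"w{7-i}")
    print(current_time(),current_joint_positions()[5])
pickle.dump(V,open("V2.pkl","wb"))
ims=[cv2.imread(f"pics/w{i}.png") for i in range(4,8)]
cv2.imwrite("pics/wall2.png",cv2.resize(np.vstack([np.hstack(ims[:2]),np.hstack(ims[2:])]),(800,500),interpolation=cv2.INTER_AREA))
for i,c in V.items():
    g=mask(c,"green"); 
    for b in blobs(g,1500):
        hull=cv2.convexHull(b)
        print(i,"mat",*rectw(cast(c,hull.reshape(-1,2),.004)))
```

```text
7.1 0.7605127018164511
7.9333 1.017964551639533
8.9333 1.4397232333597076
9.8 1.7875642417177713
7 mat [0.454  0.1074] [167.9  84.5] -79.1
7 mat [0.4691 0.3584] [169.3  84.6] -78.9
6 mat [0.4537 0.1075] [169.   84.5] -79.2
6 mat [ 0.4647 -0.1279] [170.4  84.5] 77.4
6 mat [0.4692 0.358 ] [171.3  83.8] -78.9
5 mat [0.4531 0.107 ] [170.9  84.7] -79.2
5 mat [ 0.4734 -0.3484] [170.1  82.8] 89.8
5 mat [ 0.465  -0.1293] [169.3  84.6] 77.3
4 mat [0.4622 0.0606] [83.6 79.5] 10.5
4 mat [ 0.473  -0.3492] [169.1  84.7] 89.5
4 mat [ 0.465  -0.1292] [170.   85.5] 77.3
```

View pics/wall2.png

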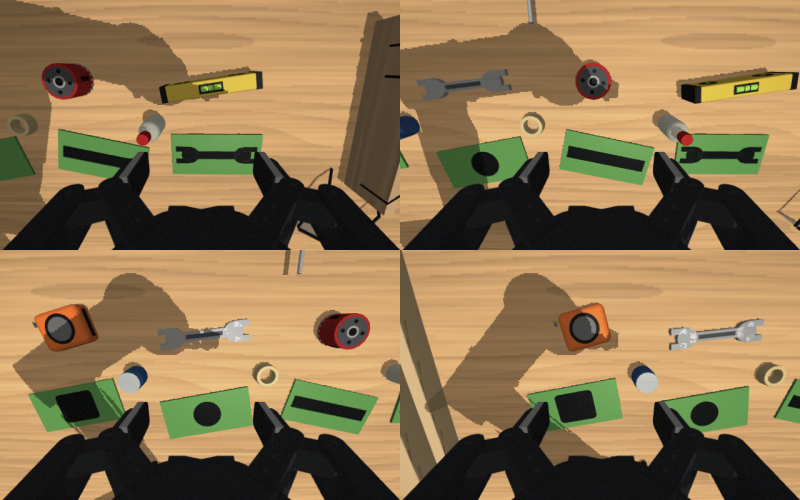

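Run:
```python
from h import *
o=[]
for i,(x0,y0) in [(4,(245,90)),(5,(250,75)),(6,(240,90)),(7,(210,70)),(7,(410,90)),(0,(220,210))]:
    cr=cv2.resize(cv2.imread(f"pics/w{i}.png")[y0:y0+90,x0:x0+190],None,fx=2.1,fy=2.1,interpolation=cv2.INTER_CUBIC)
    cv2.putText(cr,f"{i} {x0},{y0}",(5,180),0,.4,(255,0,255)); o.append(cr)
cv2.imwrite("pics/crops2.png",np.vstack([np.hstack(o[i:i+2]) for i in (0,2,4)]))
```

```text
(no output)
```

View pics/crops2.png

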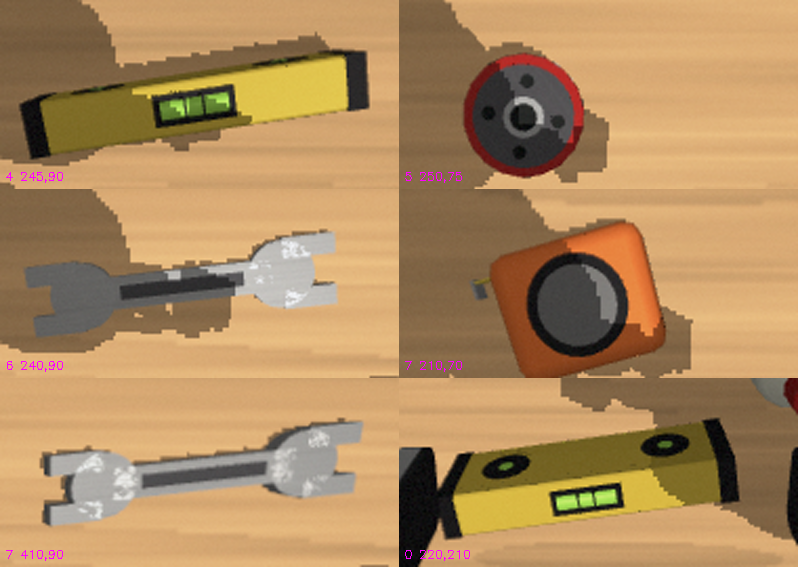

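Run:
```python
from h import *
import pickle
V={**pickle.load(open("V.pkl","rb")),**pickle.load(open("V2.pkl","rb"))}
def P(i,o,pts,z): return cast(V[i],np.array(pts)/2.1+np.array(o)-.25,z)
print("level",rectw(P(4,(245,90),[(21,104),(366,52),(369,108),(30,158)],.048)))
print("level0",rectw(P(0,(220,210),[(55,112),(325,72),(338,122),(43,160)],.048)))
for i,o,p in [(6,(240,90),[(24,79),(35,147),(335,43),(337,115)]),(7,(410,90),[(42,77),(44,147),(362,45),(355,115)])]:
    q=P(i,o,p,.009); d=q[2:].mean(0)-q[:2].mean(0); print("wrench",q.mean(0),np.hypot(*d),np.degrees(np.arctan2(d[1],d[0])),rectw(q))
for i in (6,7,3,2):
    m=max(blobs(mask(V[i],"orange"),500),key=len); print("tape",i,rectw(cast(V[i],m,.036)),m.min(0),m.max(0))
print("disc",P(7,(210,70),[(178,116)],.036))
for i in (5,4,6):
    b=[b for b in blobs(mask(V[i],"red"),300)]
    for x in b:
        c,r=cv2.minEnclosingCircle((cast(V[i],x,.042)*1000).astype(np.float32)); print("hs",i,c,r)
# disc in all views: gray blob inside orange
for i in (2,3,6,7):
    m=max(blobs(mask(V[i],"orange"),500),key=len)
    full=np.zeros((400,640),np.uint8); cv2.fillConvexPoly(full,cv2.convexHull(m),1)
    h=cv2.cvtColor(V[i]["image"],cv2.COLOR_RGB2HSV)
    for b in blobs(((h[...,1]<90)*full).astype(np.uint8),150):
        e=cv2.fitEllipse(b); print("disc",i,e[0],e[1],cast(V[i],[e[0]],.036))
```

```text
level (array([ 0.6044, -0.3346]), array([151.6,  24. ]), -81.6)
level0 (array([ 0.6021, -0.3362]), array([151.6,  28.6]), -81.7)
wrench [0.60512975 0.11405728] 0.15436423630425225 -83.8607686620325 (array([0.6053, 0.1142]), array([154.5,  35.1]), -84.0)
wrench [0.60496562 0.11568258] 0.15764813347529466 -84.1342639751083 (array([0.6052, 0.1156]), array([159. ,  35.3]), -84.0)
tape 6 (array([0.6187, 0.3246]), array([84.3, 58.2]), -75.3) [56 87] [156 161]
tape 7 (array([0.6175, 0.334 ]), array([69.2, 57.6]), -75.1) [254  86] [336 161]
tape 3 (array([0.6087, 0.3329]), array([68.9, 68.2]), -74.5) [310 232] [379 296]
tape 2 (array([0.6084, 0.3248]), array([78.6, 73.6]), -74.4) [470 232] [546 295]
disc [[0.61729609 0.33475301]]
hs 5 (522.4597778320312, -256.7452392578125) 14.496936798095703
hs 5 (613.2852172851562, -108.14822387695312) 26.69135093688965
hs 4 (522.736572265625, -226.04141235351562) 13.573988914489746
hs 4 (615.5101318359375, -119.78192901611328) 38.69926452636719
hs 6 (613.802001953125, -94.52054595947266) 39.37853240966797
disc 2 (516.7115478515625, 270.9486083984375) (32.05413818359375, 40.80000686645508) [[0.6172263  0.33508463]]
disc 3 (345.2127380371094, 271.3208923339844) (34.24477005004883, 39.26115798950195) [[0.61661127 0.33483067]]
disc 6 (95.20443725585938, 125.41305541992188) (40.7955207824707, 51.46986770629883) [[0.61794927 0.33540544]]
disc 7 (294.843017578125, 124.71446990966797) (45.920223236083984, 47.775054931640625) [[0.61754795 0.33443218]]
```

```bash
cat >> h.py <<'E'
def d2(phi): return down(np.radians(phi))
def pick(x,y,phi,z,force):
    reach([x,y,.16],d2(phi)); move_l([x,y,z+.03],vel=.2)
    hit=move_l([x,y,z],vel=.05,guard=8); gripper_close(force); dwell(.2)
    print("pick t",current_time(),"hit",hit,"gap",current_finger_gap(),"tcp",np.round(current_tool_pos(),4),"F",np.round(current_contact_force(),1))
    move_l([x,y,z+.03],vel=.06); move_l([x,y,.17],vel=.2)
    print("lifted gap",current_finger_gap(),"F",np.round(current_contact_force(),1))
def place(x,y,phi,z):
    "z: TCP height at which the object should just touch"
    reach([x,y,.17],d2(phi)); move_l([x,y,z+.02],vel=.15)
    dwell(.2); hit=move_l([x,y,z-.003],vel=.02,guard=2.5)
    print("place t",current_time(),"hit",hit,"tcp",np.round(current_tool_pos(),4),"F",np.round(current_contact_force(),1))
E
python3 - <<'E'
from h import *
for nm,x,y,p in [("wr",.605,.115,6),("wm",.4728,-.349,-.5),("l",.604,-.335,8.4),("lm",.4647,-.129,-12.7),("t",.617,.335,15),("tm",.469,.3582,11.1),("h",.6133,-.108,0),("hm",.4532,.1074,0)]:
    q=solve_ik([x,y,.005],d2(p)); print(nm,np.round(q,2) if q is not None else None)
pick(.6051,.1150,6,.003,60)
shot("wrist","wr_held")
E
```

```text
wr [ 0.5   0.49 -0.37  0.   -0.71  2.74]
wm [-0.3   0.46 -0.44  0.   -0.68 -2.85]
l [-0.22  0.58 -0.19  0.   -0.8  -2.77]
lm [ 0.14  0.33 -0.68  0.   -0.57  2.78]
t [ 0.77  0.6  -0.16  0.   -0.81  2.63]
tm [ 0.98  0.46 -0.43  0.   -0.68  2.35]
h [ 0.14  0.5  -0.35  0.   -0.72  3.  ]
hm [ 0.66  0.3  -0.71  0.   -0.55  2.48]
pick t 13.7917 hit False gap 0.013639790956386899 tcp [0.6054 0.1151 0.0034] F [-1.7  0.1  5. ]
lifted gap 0.013497092206483745 F [ 0.2 -0.8 -1.5]
```

View pics/wr_held.png

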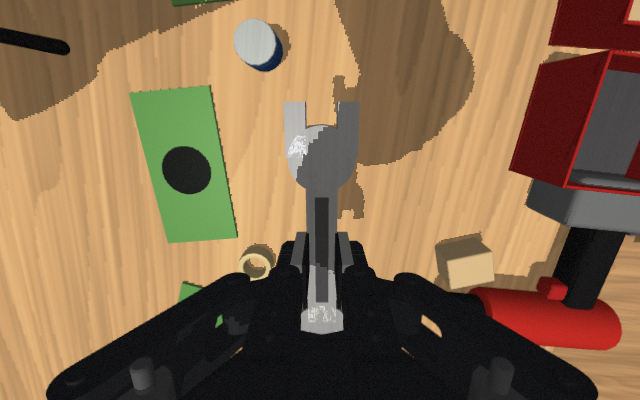

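Run:
```python
from h import *
c=shot("wrist"); p=np.array(current_tool_pos()); M=rot(current_orientation())
q=cast(c,[[295,102],[347,102],[321,320],[310,190],[334,190]],p[2]+.0056)
for a in q: print(np.round((M.T@(np.r_[a,p[2]]-p))*1000,1))
# option IK for placing
for ph in (179.5,-.5): print(solve_ik([.4728,-.349,.17],d2(ph)))
```

```text
[-75.4  -0.  -13.9]
[-75.4  -0.1  10. ]
[45.   0.  -2.1]
[-33.4  -0.   -7.5]
[-33.4  -0.    4.5]
[-0.30340536  0.26341978 -0.27154412  0.         -1.03583242  0.29467872]
[-0.30340536  0.26341978 -0.27154412  0.         -1.03583242 -2.84691394]
```

Run:
```python
from h import *
place(.4728,-.3502,179.5,.0075)
release(); dwell(.1)
p=current_tool_pos(); move_l([p[0],p[1],.06],vel=.1); move_l([p[0],p[1],.2],vel=.25)
print(current_time(),current_finger_gap())
shot("wrist","wr_placed")
```

```text
place t 19.6833 hit True tcp [ 0.4727 -0.3501  0.0074] F [0.2 1.3 4.2]
21.8667 0.08518649223980856
```

View pics/wr_placed.png

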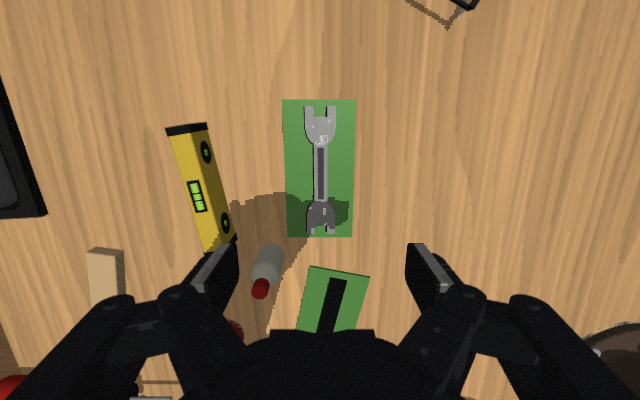

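Run:
```python
from h import *
pick(.604,-.335,188.4,.012,60)
c=shot("wrist","lv_held"); print(current_time())
```

```text
pick t 24.8167 hit False gap 0.023577297923425104 tcp [ 0.6044 -0.3351  0.0124] F [0.8 0.2 3.3]
lifted gap 0.02345954218027852 F [-0.4  0.2 -3.2]
26.3083
```

View pics/lv_held.png

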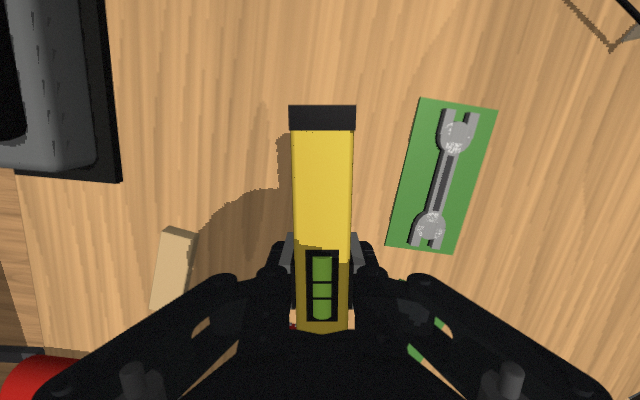

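Run:
```python
from h import *
c=shot("wrist"); p=np.array(current_tool_pos()); M=rot(current_orientation())
T=lambda a:np.round((M.T@(np.r_[a,p[2]]-p))*1000,1)[[0,2]]
for a in cast(c,[[289,105],[356,105]],p[2]+.0356): print(T(a))
for a in cast(c,[[321,251],[321,321]],p[2]+.0381): print("vial",T(a))
g=mask(c,"green"); b=max(blobs(g[:260],2000),key=len)
print("mat",rectw(cast(c,cv2.convexHull(b).reshape(-1,2),.004)))
full=np.zeros_like(g); cv2.fillConvexPoly(full,cv2.convexHull(b),1); full=cv2.erode(full,np.ones((5,5)))
s=((cv2.cvtColor(c["image"],cv2.COLOR_RGB2HSV)[...,1]<90)*full).astype(np.uint8)
for w in blobs(s,60): print("wr",rectw(cast(c,w,.013)),w.min(0),w.max(0))
```

```text
[-75.3 -10.1]
[-75.3  14.1]
vial [-18.2   1.4]
vial [16.6  1.3]
mat (array([ 0.473 , -0.3491]), array([169.1,  84.3]), 89.5)
wr (array([ 0.4728, -0.3501]), array([155. ,  40.5]), 89.5) [407 108] [479 249]
```

Run:
```python
from h import *
place(.4648,-.129,167.3,.0165)
release(); dwell(.1)
p=current_tool_pos(); move_l([p[0],p[1],.08],vel=.12); move_l([p[0],p[1],.24],vel=.25)
print(current_time(),current_finger_gap())
shot("wrist","lv_placed")
```

```text
place t 29.5 hit True tcp [ 0.4647 -0.129   0.0164] F [-0.8  0.7  4.6]
31.7 0.0852115872765287
```

View pics/lv_placed.png

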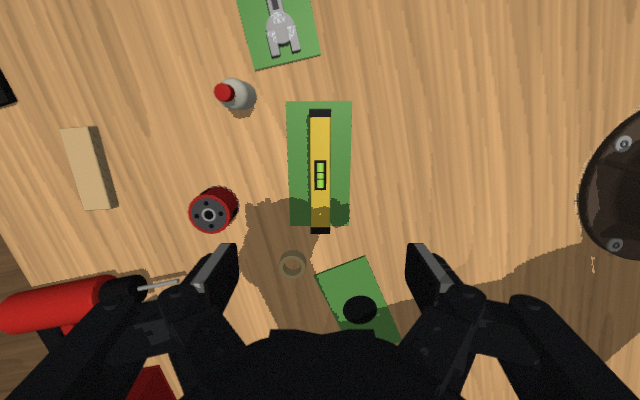

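Run:
```python
from h import *
pick(.617,.3348,195,.006,60)
c=shot("wrist","tp_held"); print(current_time(),current_joint_positions()[5])
```

```text
pick t 35.625 hit False gap 0.059095124538118264 tcp [0.6175 0.3352 0.0069] F [0.1 0.5 5.4]
lifted gap 0.05928504374787517 F [ 0.   0.5 -3.2]
37.1417 -0.5121230350688272
```

View pics/tp_held.png

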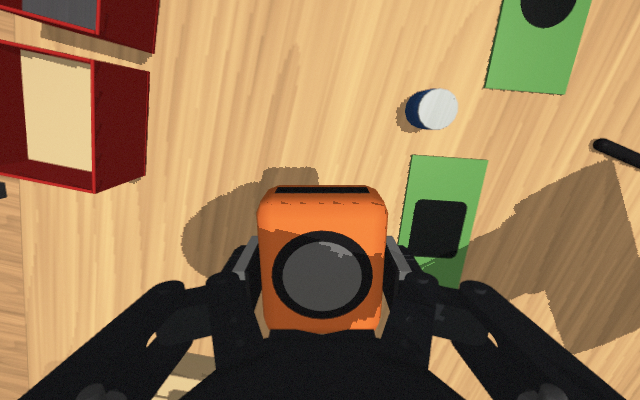

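Run:
```python
from h import *
c=shot("wrist"); p=np.array(current_tool_pos()); M=rot(current_orientation())
T=lambda a:np.round((M.T@(np.r_[a,p[2]]-p))*1000,1)[[0,2]]
for a in cast(c,[[322,231],[322,319],[272,274],[372,274],[321,275]],p[2]+.0295): print(T(a))
```

```text
[-23.    1.9]
[23.   1.9]
[ -1.8 -20.9]
[-1.6 24.7]
[-1.2  1.4]
```

Run:
```python
from h import *
c=camera("wrist"); T=np.array(c["tool_from_camera"]); M=rot(d2(167.3))
c["image"]=cv2.cvtColor(cv2.imread("pics/lv_placed.png"),cv2.COLOR_BGR2RGB)
c["Rw"]=M@T[:3,:3]; c["eye"]=np.array([.4647,-.129,.24])+M@T[:3,3]
print("level top",rectw(cast(c,[[310,110],[330,110],[329,233],[311,233]],.052)))
b=max(blobs(mask(c,"yellow"),200),key=len); print(rectw(cast(c,b,.052)))
g=mask(c,"green")[:, 270:370].copy(); b=max(blobs(g[90:240],500),key=len)+[270,90]
print("mat",b.min(0),b.max(0),rectw(cast(c,cv2.convexHull(b).reshape(-1,2),.004)))
place(.469,.3582,191,.0108)
release(); dwell(.1)
p=current_tool_pos(); move_l([p[0],p[1],.08],vel=.12); move_l([p[0],p[1],.24],vel=.25)
print(current_time(),current_finger_gap())
shot("wrist","tp_placed")
```

```text
level top (array([ 0.4654, -0.1271]), array([149.3,  22.8]), 77.3)
(array([ 0.4654, -0.1281]), array([132.3,  23.5]), 77.1)
mat [286 102] [351 225] (array([ 0.4671, -0.1276]), array([168.3,  83.2]), 77.3)
place t 40.0833 hit True tcp [0.4689 0.358  0.0109] F [-1.1  0.4  3.1]
42.0917 0.08553214780116586
```

View pics/tp_placed.png

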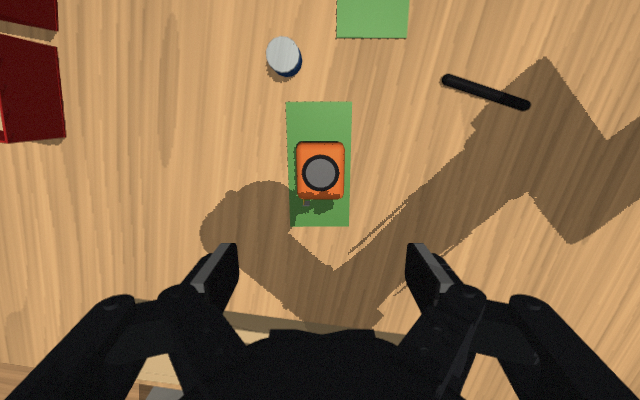

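Wrench, level and tape are on their mats. Next is the hole saw.

Run:
```python
from h import *
pick(.6133,-.1081,180,.010,60)
c=shot("wrist","hs_held"); print(current_time(),current_joint_positions()[5],np.round(current_tool_pos(),4))
```

```text
pick t 46.05 hit False gap 0.05223222176760024 tcp [ 0.6139 -0.1081  0.0108] F [-0.6  0.   5.6]
lifted gap 0.05261378834815714 F [-0.2  0.1 -2.3]
47.55 -0.13862548930598084 [ 0.6122 -0.108   0.1681]
```

View pics/hs_held.png

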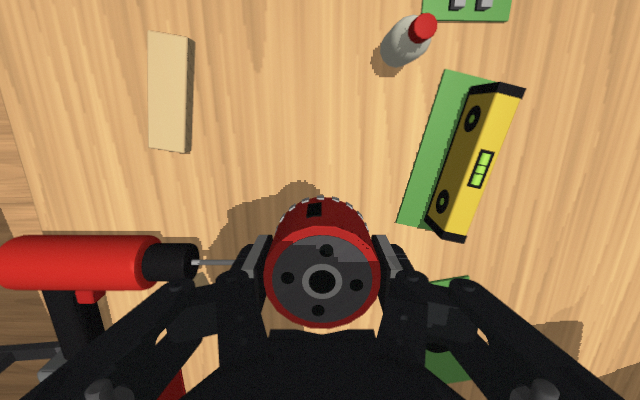

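Run:
```python
from h import *
c=shot("wrist"); p=np.array(current_tool_pos()); M=rot(current_orientation())
T=lambda a:np.round((M.T@(np.r_[a,p[2]]-p))*1000,1)[[0,2]]
o=[T(a) for a in cast(c,[[322,281],[322,236],[322,327]],p[2]+.0315)]; print(o)
dx=o[0][0]/1000 # tool x = +y world at phi 180
place(.4532,.1074-dx,180,.0148)
release(); dwell(.1)
p=current_tool_pos(); move_l([p[0],p[1],.08],vel=.12); move_l([p[0],p[1],.2],vel=.25)
import pickle
V={}
# flipped view pairs for checking, each at TCP z .17
for n,(x,y) in dict(hs=(.453,.107),tp=(.469,.358),wr=(.473,-.349),lv=(.465,-.129)).items(): pass
i=0
for s,ys in ((1,[.24,-.24]),(-1,[-.24,.24])):
    for y in ys:
        reach([.54 if s<0 else .46,y,.2],down(s*np.pi/2)); V[(s,y)]=shot("wrist",f"c{i}"); i+=1
pickle.dump(V,open("VC.pkl","wb")); print(current_time())
ims=[cv2.imread(f"pics/c{i}.png") for i in range(4)]
cv2.imwrite("pics/call.png",cv2.resize(np.vstack([np.hstack(ims[:2]),np.hstack(ims[2:])]),(800,500),interpolation=cv2.INTER_AREA))
```

```text
[array([0.2, 1.6]), array([-22. ,   1.7]), array([25.5,  1.6])]
place t 50.8167 hit True tcp [0.4531 0.1071 0.0147] F [-0.7 -0.8  6.3]
60.5833
```

View pics/call.png

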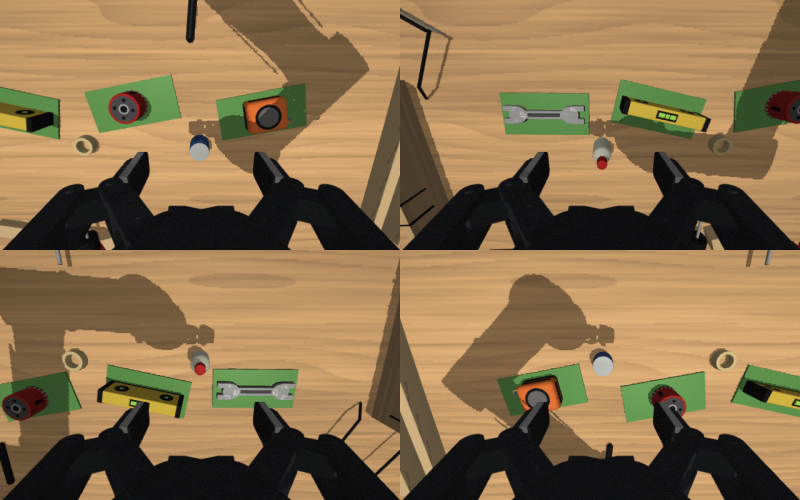

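All four tools are on their mats, and the glue and wax tin are still standing. I'll take clearer flipped views plus a top view to check the centring numerically.

Run:
```python
from h import *
import pickle
V=pickle.load(open("VC.pkl","rb"))
reach([.63,.24,.18],down(-np.pi/2)); V["a"]=shot("wrist","d0")
reach([.63,-.24,.18],down(-np.pi/2)); V["b"]=shot("wrist","d1")
V["top"]=shot("top","d2"); 
pickle.dump(V,open("VC.pkl","wb")); print(current_time())
o=[cv2.resize(cv2.imread(f"pics/{f}.png")[y:y+120,x:x+320],(400,150)) for f,x,y in [("c0",130,100),("d0",150,60),("c1",130,100),("d1",150,60)]]
o=[]
for f,x,y in [("c0",120,110),("c1",140,110),("d0",150,100),("d1",150,100)]:
    cr=cv2.resize(cv2.imread(f"pics/{f}.png")[y:y+120,x:x+390],None,fx=2,fy=2,interpolation=cv2.INTER_CUBIC); o.append(cr)
cv2.imwrite("pics/dA.png",np.vstack(o[:2])); cv2.imwrite("pics/dB.png",np.vstack(o[2:]))
t=cv2.imread("pics/d2.png")[190:260,140:500]; cv2.imwrite("pics/dT.png",cv2.resize(t,None,fx=2.2,fy=2.2,interpolation=cv2.INTER_CUBIC))
```

```text
62.9417
```

View pics/dA.png

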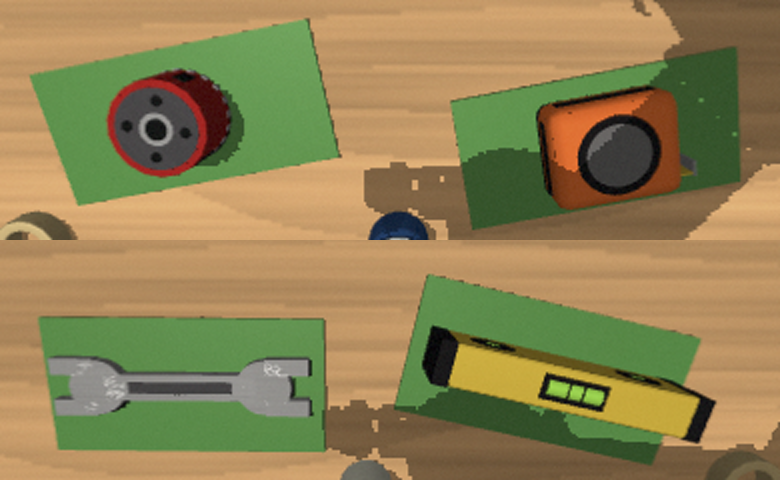

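View pics/dB.png

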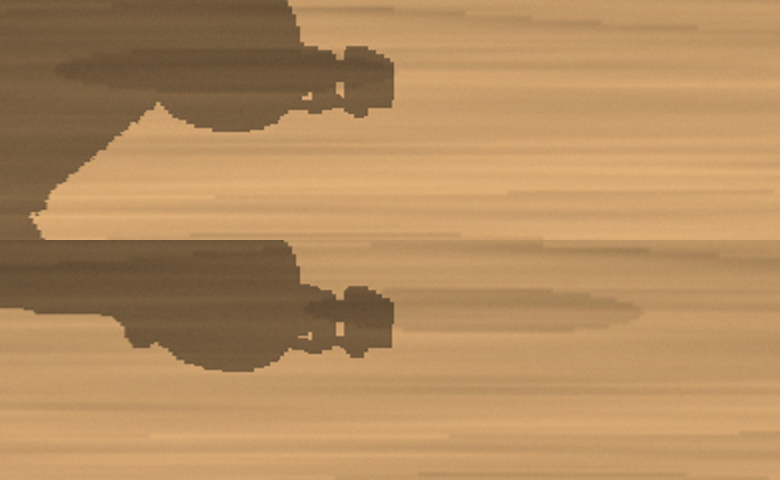

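View pics/dT.png

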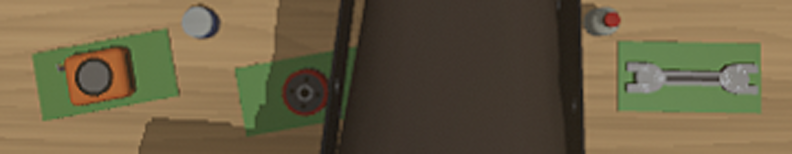

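Run:
```python
from h import *
import pickle
V=pickle.load(open("VC.pkl","rb"))
reach([.45,-.24,.2],down(-np.pi/2)); V["b"]=shot("wrist","e1")
reach([.45,.24,.2],down(-np.pi/2)); V["a"]=shot("wrist","e0")
pickle.dump(V,open("VC.pkl","wb")); print(current_time())
o=[]
for f,x,y in [("e0",140,60),("e1",140,60)]:
    cr=cv2.resize(cv2.imread(f"pics/{f}.png")[y:y+140,x:x+390],None,fx=2,fy=2,interpolation=cv2.INTER_CUBIC); o.append(cr)
cv2.imwrite("pics/eB.png",np.vstack(o))
```

```text
65.5417
```

View pics/eB.png

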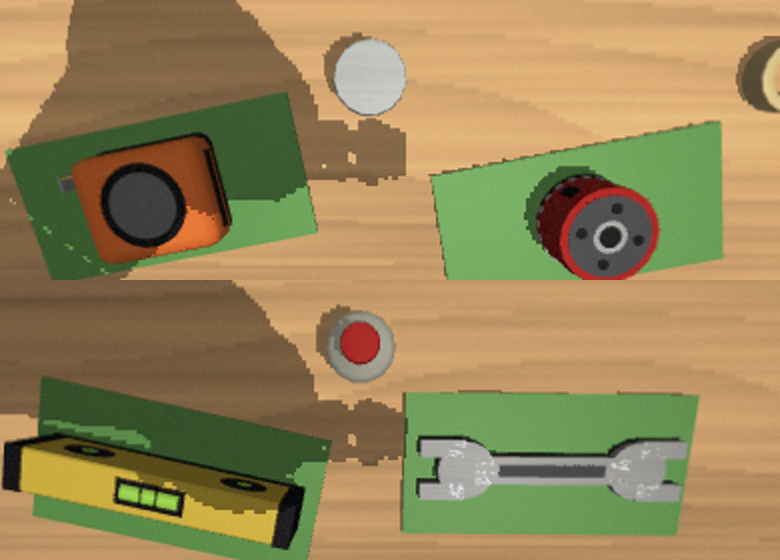

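Run:
```python
from h import *
import pickle
V=pickle.load(open("VC.pkl","rb"))
c0,c1,e0,e1=V[(1,.24)],V[(1,-.24)],V["a"],V["b"]
P=lambda c,o,p,z:cast(c,np.array(p)/2+np.array(o)-.25,z)
A=(120,110);B=(140,110);E=(140,60)
for n,a,b,z in [("hs",(c0,A,[(156,129)]),(e0,E,[(610,237)]),.046),("tp",(c0,A,[(620,154)]),(e0,E,[(144,204)]),.040),
  ("lv",(c1,B,[(574,150)]),(e1,E,[(149,217)]),.0545),
  ("wr",(c1,B,[(48,118),(55,172),(311,120),(311,175)]),(e1,E,[(420,157),(418,218),(686,161),(681,220)]),.013)]:
    qa,qb=P(*a,z).mean(0),P(*b,z).mean(0); print(n,qa.round(4),qb.round(4),"mean",((qa+qb)/2).round(4))
    if n=="wr":
        for w in (a,b): print(rectw(P(*w,z)))
# level long edges angle, both views: yellow+vial top face edge points
print("lvl angle", *[rectw(P(c,o,p,.052)) for c,o,p in [(c1,B,[(458,342-240),(446,386-240),(703,397-240),(687,441-240)]),(e1,E,[(20,446-280),(20,487-280),(282,504-280),(275,545-280)])]])
for n,c in (("c0",c0),("c1",c1),("e0",e0),("e1",e1)):
    for b in blobs(mask(c,"green"),1500):
        print(n,rectw(cast(c,cv2.convexHull(b).reshape(-1,2),.004)))
for c in (c0,e0):
    b=max(blobs(mask(c,"orange"),500),key=len); print("tape rect",rectw(cast(c,b,.04)))
```

```text
hs [0.4511 0.1068] [0.4509 0.1066] mean [0.451  0.1067]
tp [0.4666 0.358 ] [0.4679 0.3568] mean [0.4673 0.3574]
lv [ 0.4614 -0.1298] [ 0.4636 -0.1296] mean [ 0.4625 -0.1297]
wr [ 0.4701 -0.3493] [ 0.4717 -0.35  ] mean [ 0.4709 -0.3497]
(array([ 0.4699, -0.3493]), array([155.9,  33.9]), 89.3)
(array([ 0.4719, -0.3507]), array([156. ,  35.5]), 89.6)
lvl angle (array([ 0.4636, -0.1277]), array([136.4,  25.3]), 77.4) (array([ 0.4633, -0.1293]), array([136.4,  22.8]), 77.2)
c0 (array([ 0.4693, -0.1021]), array([118.2,  83.5]), 77.1)
c0 (array([0.4686, 0.358 ]), array([169.1,  83.6]), -79.1)
c0 (array([0.4528, 0.1078]), array([169.5,  82.9]), -79.1)
c1 (array([ 0.4721, -0.3493]), array([168.7,  83.2]), 89.4)
c1 (array([0.4574, 0.0838]), array([124.9,  84.2]), -79.3)
c1 (array([ 0.4645, -0.1295]), array([169.5,  83.2]), 77.2)
e0 (array([0.4529, 0.1079]), array([169.3,  83.5]), -79.1)
e0 (array([ 0.469 , -0.1075]), array([130.8,  82.9]), 77.1)
e0 (array([0.4685, 0.3582]), array([169.8,  82.9]), -78.9)
e1 (array([0.4541, 0.1017]), array([161.5,  83.3]), -79.4)
e1 (array([ 0.4725, -0.349 ]), array([169.5,  82.4]), -90.0)
e1 (array([ 0.4645, -0.1291]), array([169.2,  83.4]), 77.5)
tape rect (array([0.4637, 0.3522]), array([73.4, 61.6]), -79.3)
tape rect (array([0.4689, 0.3527]), array([74.5, 58.1]), -79.0)
```

Run:
```python
from h import *
print(current_finger_gap(),current_contact_force(),current_time()); job_done()
```

```text
0.0855710368488398 [ 0.24362634 -0.23224194  0.49995884] 65.5417
the job is handed in; nothing more can be done
```

I put the wrench, level, tape measure and hole saw back on their shadows, in that order. Each was lowered until it touched the mat, then released. I handed the job in at 65.5 s, with the gripper open and clear of everything.

**Position:** the last wrist views, taken with the wrist turned both ways, put each tool about 1 to 2 mm from its shadow centre. All four are off the same way, toward the robot. This matches an offset of about 1.7 mm I had already seen with the level, tape and hole saw in the gripper. I put that down to camera error at the time, but it was probably real, and I left it as small enough.

**Angle:** the wrench, level and tape line up with their mats to within about half a degree. The level stands on its long edge and the hole saw on its teeth.

**Glue and wax tin:** both still looked upright in the last views, and nothing was moved near them. I did not re-measure their positions.

**Disagreements:**
- The fixed top camera placed three of the mats 2 to 3 mm differently from the wrist camera; I went by the wrist camera.
- A single wrist view after placing the level put its mat about 2.5 mm from where the turned-both-ways views did.
- In the last top view the arm hid the level and the level mat, so only the wrist camera checked that placement.

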